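Press the label holder home behind the mould box lip

TASK

Turn the black knob on the mould box so that its white pointer stands at the red index mark, which swings the red catch clear. Then slide the blue label holder, card side up, flat on the table and nose first, in behind the aluminium lip until it is pushed fully home against the sprung bar, and finish while holding it pressed home there: do not let go, the spring would push it out. Leave the green tin, the yellow level and the black cup where they are.

Things in the scene. Friction and masses are not known exactly. Their poses are not given: they have to be found in the camera images.
- dock: Fixed timber mould box (260 wide, 36 high, at x = 45 to 235, ochre rosette inside) with a label dock on its front: a channel on the table, 75 wide (y), between aluminium rails 15.5 high, x = 0 to 45; mouth guides flare out from x = 0 to -15 (to y = +-50). Origin: on the table, under the middle of the lip's front edge; x points into the dock (push direction), y left, z up.
- lip (a point): Middle of the front edge of the aluminium lip's underside, 15.5 above the dock's origin. The lip roofs the channel from here to x = 25, its top 19.5 above the table; a short upturned flap before it reaches x = -11, 23 above the table. Behind the lip (x = 25 to 45) the channel is open above.
- catch (a joint): Angle of the black knob and the red catch blade beneath it, rad; grows clockwise seen from above, range 0 to 1.9. At 1.5 the white pointer stands exactly at the red index mark on the dial plate; it starts between 0.1 and 0.7, where the blade bars the channel mouth. It stays where it is left (friction about 0.04 N m). The blade clears the channel from about 1.35 on.
- catch_grip (a point): On the knob's vertical axis at the height to grip, 48 above the table; x = -15, y = 76 in the dock frame. Turns with the knob: x along pointer and blade, z up. Grip bar 40 long (x), 12 thick (y), 33 to 58 above the table, on a disc of radius 24. Red blade: reaches 54 from the axis along x, 10 wide, 3 to 11 above the table, under the dial plate.
- index_mark (a point): Red index mark on the dark steel dial plate, 32 from the knob's axis, 28 above the table. The plate is a disc of radius 38 about the knob's axis, 19 to 27 above the table.
- spring_bar (a joint): Travel of the brass sprung bar at the back of the channel, m: 0 when free (its face then at x = 27 in the dock frame), 0.008 at its stop (face at x = 35). It pushes back with 3 N at the start of its travel and about 8 N at the stop, where the force rises steeply; drag of the holder on the table can add up to about 10 N if it is pressed down.
- holder: Blue label holder, loose, 0.2 to 0.35 kg: plate 110 long (x), 70 wide (y), 12 thick, white card on top, with a black upright grip block 16 (x) by 30 (y), 12 to 57 above the underside. Origin: on the underside below the grip block; x points to the nose edge, 88 ahead, that goes into the dock; tail 22 behind; z up. Starts flat on the table, card up.
- holder_nose (a point): Middle of the holder's nose edge, 88 ahead of its origin along its x, 6 above its underside.
- holder_grip (a point): Middle of the holder's grip block, 40 above its underside, above its origin; axes as the holder's.
- glue_tin: Bystander: green tin, 60 diameter, 85 high; origin under its centre. To be left alone.
- level: Bystander: yellow spirit level on its edge, 150 long (x), 22 wide, 45 high; origin under its centre. To be left alone.
- mix_cup: Bystander: black open mixing cup, 84 diameter, 80 high; origin under its centre. To be left alone.

How it is judged:
On the way, in this order (a step that is already met when the one before it is completed fails the run):
1. the knob's pointer stands at the index mark (within 0.15 rad), the holder still outside the lip (value of joint catch between 1.35 and 1.65 rad and (x of holder_nose in the frame of dock below 0 m or y of holder_nose in the frame of dock above 0.05 m or y of holder_nose in the frame of dock below -0.05 m)), for 0.2 s.
2. the holder's nose is behind the lip, between the rails (x of holder_nose in the frame of dock above 0.01 m and z of holder_nose in the frame of dock below 0.011 m and y of holder_nose in the frame of dock between -0.008 and 0.008 m), for 0.1 s.
At the end, for the whole second after the job is handed in: Fingers still bear on the holder (over 2 N); sprung bar in over 6 of its 8 mm; nose over 32.5 mm behind the lip edge, within 8 mm of the middle, under 11 mm high; holder flat and straight (0.15 rad) and still; knob within 0.15 rad of the mark (value of joint catch between 1.35 and 1.65 rad and value of joint spring_bar above 0.006 m and x of holder_nose in the frame of dock above 0.0325 m and z of holder_nose in the frame of dock below 0.011 m and y of holder_nose in the frame of dock between -0.008 and 0.008 m and angle between the x axis of holder and the x axis of dock, either way round below 0.15 rad and angle between holder's own z axis and vertical below 0.15 rad and contact force between the fingers and holder above 2 N and linear speed of holder below 0.02 m/s); the arm keeps its last pose, push and grip.
It fails at once if the green tin is pushed more than 3 cm or tipped over (distance of glue_tin from where it was at the start of the episode above 0.03 m or angle between glue_tin's own z axis and vertical above 0.5 rad).
It fails at once if the spirit level is pushed more than 3 cm or tipped over (distance of level from where it was at the start of the episode above 0.03 m or angle between level's own z axis and vertical above 0.5 rad).
It fails at once if the black cup is pushed more than 3 cm or tipped over (distance of mix_cup from where it was at the start of the episode above 0.03 m or angle between mix_cup's own z axis and vertical above 0.5 rad).
It also fails if it takes over 64 s, if anything falls off the work surface, if the arm or the gripper's body presses on something with over 40 N, if the wrist force passes 120 N, or if a joint passes its speed limit or range.

ROBOT

A 7-joint arm with a two-finger parallel gripper is mounted at the origin on the work surface. World frame = base frame: x ahead of the robot, y to its left, z up, the work surface at z = 0. Lengths are in m, angles in rad, forces in N, time in s.
With the tool pointing down it reaches from about 0.425 to 0.925 m from the base axis. Payload 6.8 kg.
Tool frame: the origin (TCP) lies where the fingers leave the gripper's body, on its centre line; the fingertips stand 73 mm ahead of it and the grasp point (between the pads) lies 54 mm ahead of it; z points along the fingers, y is the line along which they close (so a half turn about z gives the same grasp; the last joint's range is limited). The gripper opens to 85 mm and grips with 20 to 120 N. Pads are 22 mm wide; open, the fingers measure 114 mm over their backs; the gripper's body (76 mm by 85 mm) begins 54 mm behind the grasp point. The pads swing forward as they close: fully open they stand 13 mm farther back than shut.
Start: joints at [1.148, 0.477, 0.022, 1.555, -0.011, 1.109, -0.083], TCP at [0.209, -0.642, 0.304] pointing down, gripper open.
Joint ranges: [-2.96, 2.96], [-0.34, 2.1], [-1.41, 1.46], [0.24, 2.44], [-1.37, 4.51], [0.17, 1.92], [-2.96, 2.96]. Speed limits (rad/s): [2.39, 2.39, 3.14, 3.14, 3.14, 3.14, 3.14].

INTERFACE

Orientations are given as a rotation vector (axis times angle).
In Python, from bench import r, grab_frame, camera_info, hand_in gives the robot as it stands (r), with the cameras as plain functions and the job as plain functions.
- The arm moves only by the shell command python3 drive.py [OPENING] [FORCE], which reads ROWS from standard input. ROWS is a JSON list of rows, 1 to 5 of them, each an object with the fields xyz (a list: dx, dy, dz in a scale on which 1.0 is 1 m), rot (a list: a rotation vector rx, ry, rz in parts of the range, where 1.0 means 4 rad); a field left out counts as zero; each row is the pose to reach, as a shift and turn from the pose commanded when the command began, along the tool's axes at that moment; what a row does not reach only later rows make up. A row lasts 1/10 s, in which the tool goes at most 0.05 m and 0.15 rad, less where a joint would pass 70% of its speed; a pose out of reach is approached as far as the arm can. OPENING is the finger opening in m, set as the command begins (- or left out keeps the last). The fingers move at their own pace and stop on an object; FORCE is the grip in N (left out, the last holds). Time passes only in rows, so rows that do not move let the fingers close. It prints the time, the measured TCP pose, the force, the opening and the grip force at its end. No shift or turn number may pass 1 either way. Input that does not fit is refused with a message, and nothing moves.
- r.get_obs(): the state, without advancing time (a new reading comes with each control period).
- grab_frame(name): name is "scene" or "top"; returns (picture, depth): 400x640x3 uint8, blue, green, red; 400x640 float32, m along the optical axis (not along the pixel's ray), 0 where there is no reading.
- camera_info(name): a dict with "camera_matrix" (3x3 intrinsics, pixels), "R" (3x3) and "t" (3): a world point X has camera coordinates R X + t. Camera axes: x right, y down, z forward; pixel columns grow to the right and rows downward; lengths in m; the calibration is good to about 2 mm. A picture is of the moment at which its call begins. camera_info takes no time and is no camera call.
- hand_in(): hands the job in; it is judged then, once.
The state is a dict: "clock": time; "joints": joint angles; "qvel": joint speeds; "tau": joint torques, N m; "tcp_pos": TCP position; "orientation": TCP orientation; "contact_force": force on the tool from outside, world axes, zero at the start; "moment": the same for the moment, N m; "grip_width": finger opening in m; "gripper_force": force on a finger pad.
Only numpy, scipy, OpenCV 4.12 (cv2) and the standard library are available. Lean on these libraries where they do the work, as an engineer would, in place of code of your own. Each camera call takes 0.05 s, during which the arm holds its last target. There are 200 camera calls.

## Working session

There is one attempt and no reset: what is moved stays moved. The work goes in short steps, Python scripts to look and compute and a shell command to move; the robot and the scene stay as the last step left them, time stands still between calls to the robot, and variables do not carry over. Pictures are saved under pics/ and viewed, at most 10 in all, crops included, and the job is handed in when it is done.

```bash
mkdir -p pics; ls; python3 - <<'E'
from bench import r, grab_frame, camera_info, hand_in
import cv2,numpy as np
o=r.get_obs();print({k:np.round(v,3) for k,v in o.items()})
for n in("top","scene"):
    p,d=grab_frame(n);cv2.imwrite(f"pics/{n}0.png",p);np.save(f"{n}0.npy",d)
    c=camera_info(n);print(n,np.round(c["camera_matrix"],1),np.round(c["R"],3),c["t"])
E
```

```text
bench.py
drive.py
pics
{'clock': np.float64(0.0), 'joints': array([ 1.148,  0.478,  0.022,  1.556, -0.011,  1.109, -0.083]), 'qvel': array([ 0.   , -0.001, -0.002, -0.   ,  0.001,  0.001,  0.001]), 'tau': array([-0.0000e+00, -5.9644e+01,  1.6080e+00, -2.8119e+01,  1.2000e-02,
        1.0000e-02,  0.0000e+00]), 'tcp_pos': array([ 0.209, -0.641,  0.303]), 'orientation': array([-3.101e+00, -4.920e-01,  1.000e-03]), 'contact_force': array([-0.16 , -0.229, -0.145]), 'moment': array([ 0.016, -0.008, -0.005]), 'gripper_force': np.float64(0.0), 'grip_width': np.float64(0.085)}
top [[458.7   0.  330.5]
 [  0.  458.7 199.5]
 [  0.    0.    1. ]] [[ 0.081 -0.997 -0.006]
 [-0.973 -0.077 -0.217]
 [ 0.215  0.023 -0.976]] [-0.01669148  0.56759331  1.24706423]
scene [[378.9   0.  318.7]
 [  0.  378.9 203.5]
 [  0.    0.    1. ]] [[ 0.399  0.917 -0.003]
 [ 0.757 -0.331 -0.563]
 [-0.518  0.222 -0.826]] [-0.25368981 -0.39645038  1.38225372]
```

View pics/top0.png

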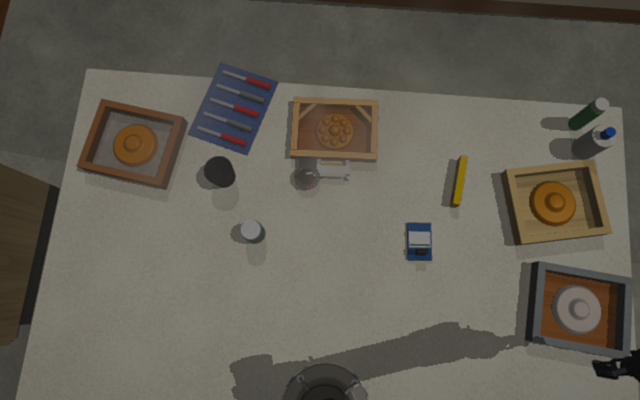

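View pics/scene0.png

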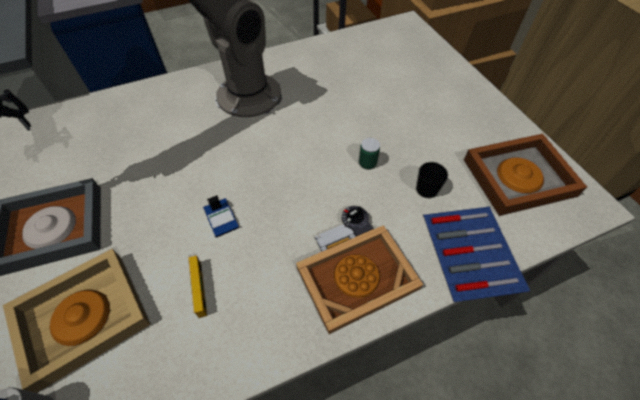

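The top view shows the mould box at (335,128), the knob at (306,178), the lip at (333,172), the holder at (419,241) with its block on the tail side, the level at (459,180), the cup at (220,172) and the tin at (251,231). The scene view agrees. Next I enlarge the dock and the holder.

```bash
cat > h.py <<'E'
import numpy as np,cv2
from bench import r, grab_frame, camera_info, hand_in
def ray(n,u,v,z):
    "world point at height z seen at pixel u,v"
    c=camera_info(n);K,R,t=(np.array(c[k]) for k in("camera_matrix","R","t"))
    d=R.T@np.linalg.solve(K,[u,v,1]);o=-R.T@t
    return o+d*(z-o[2])/d[2]
def px(n,X):
    c=camera_info(n);K,R,t=(np.array(c[k]) for k in("camera_matrix","R","t"))
    q=K@(R@np.array(X)+t);return q[:2]/q[2]
def crop(p,u0,v0,w,h,s):
    return cv2.resize(p[v0:v0+h,u0:u0+w],None,fx=s,fy=s,interpolation=cv2.INTER_CUBIC)
E
python3 - <<'E'
from h import *
t=cv2.imread("pics/top0.png");s=cv2.imread("pics/scene0.png")
a=crop(t,285,90,100,110,5);b=crop(t,395,210,50,60,5)
b=cv2.copyMakeBorder(b,0,250,0,0,cv2.BORDER_CONSTANT)
cv2.imwrite("pics/c1.png",np.clip(np.hstack([a,b])*1.4,0,255).astype(np.uint8))
a=crop(s,290,195,140,140,4);b=crop(s,195,185,50,60,4)
b=cv2.copyMakeBorder(b,0,320,0,0,cv2.BORDER_CONSTANT)
cv2.imwrite("pics/c2.png",np.clip(np.hstack([a,b])*1.4,0,255).astype(np.uint8))
E
```

```text
(no output)
```

View pics/c1.png

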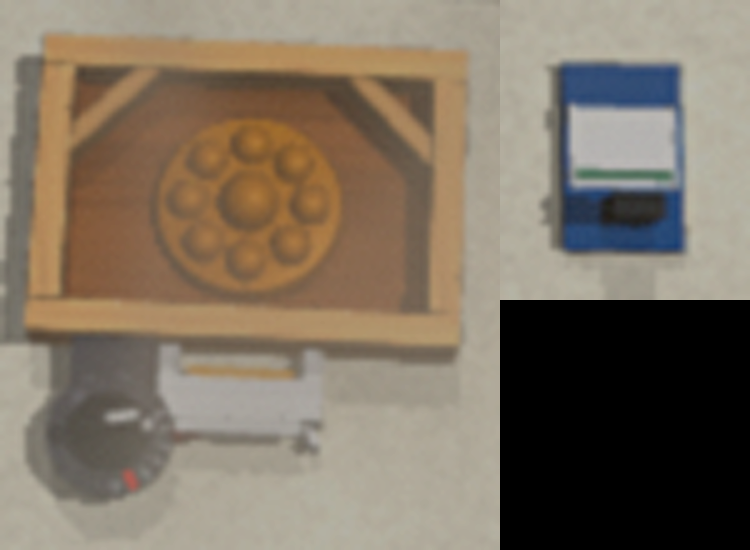

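View pics/c2.png

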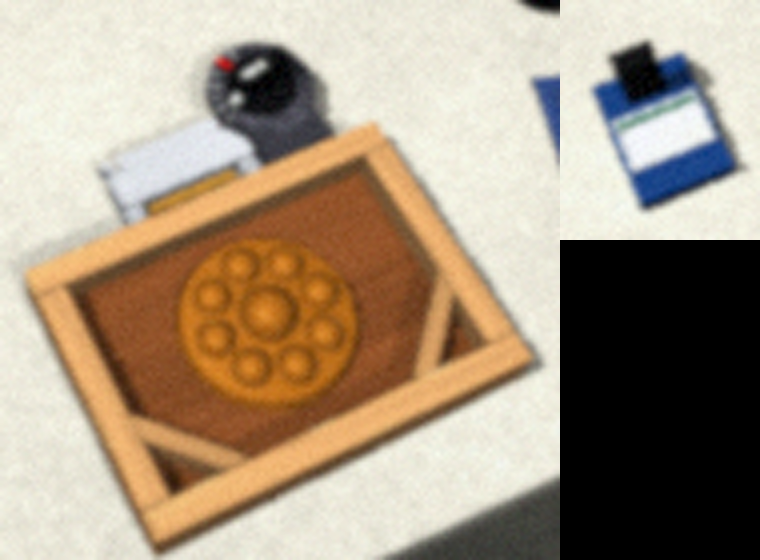

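The enlarged views show the box corners, the pointer at about (122,415) in the top crop and (255,70) in the scene crop, the red mark at (131,480) / (224,63), and the holder's corners. I'll fit the poses from these.

```bash
python3 - <<'E'
from h import *
T=lambda u,v,z:ray("top",285+(u+.5)/5-.5,90+(v+.5)/5-.5,z)
S=lambda u,v,z:ray("scene",290+(u+.5)/4-.5,195+(v+.5)/4-.5,z)
def fit(P,Q):
    P=np.array(P)[:,:2];Q=np.array(Q)[:,:2];a=Q-Q.mean(0);b=P-P.mean(0)
    th=np.arctan2((b[:,0]*a[:,1]-b[:,1]*a[:,0]).sum(),(a*b).sum())
    R=np.array([[np.cos(th),-np.sin(th)],[np.sin(th),np.cos(th)]]);o=Q.mean(0)-R@P.mean(0)
    print("th %.3f"%th,"o",np.round(o,4),"res mm",np.round((Q-o-(R@P.T).T)*1e3,1).tolist());return th,R,o
m=[(.235,.13),(.235,-.13),(.045,-.13),(.045,.13)]
D=[fit(m,[T(*c,.036) for c in [(45,35),(467,50),(460,345),(27,330)]]),
 fit(m,[S(*c,.036) for c in [(540,362),(155,552),(28,270),(378,122)]])]
for th,R,o in D: print("knob",o+R@[-.015,.076])
print("mark",T(131,480,.028),S(224,63,.028))
print("pointer mid",T(122,415,.058),S(255,70,.058), "ptr ends top",T(107,417,.058),T(138,412,.058),"scene",S(240,77,.058),S(270,62,.058))
h=[(.088,.035),(.088,-.035),(-.022,-.035),(-.022,.035)]
T2=lambda u,v,z:ray("top",395+(u-500+.5)/5-.5,210+(v+.5)/5-.5,z)
S2=lambda u,v,z:ray("scene",195+(u-560+.5)/4-.5,185+(v+.5)/4-.5,z)
fit(h,[T2(*c,.012) for c in [(562,63),(680,65),(684,250),(562,250)]])
fit(h,[S2(*c,.012) for c in [(738,163),(645,205),(595,88),(685,57)]])
print("block top",T2(632,200,.057),S2(632,50,.057))
for n,(u,v) in dict(level=(459,180),cup=(220,172),tin=(251,231)).items(): print(n,ray("top",u,v,.06))
E
```

```text
th 0.040 o [0.6569 0.0295] res mm [[-0.3, -0.8], [-0.6, 0.5], [0.7, 1.3], [0.2, -1.0]]
th 0.029 o [0.66   0.0345] res mm [[-0.2, 1.3], [2.1, -2.4], [-1.1, 1.7], [-0.7, -0.5]]
knob [0.63885114 0.10487241]
knob [0.64278094 0.11006985]
mark [0.61197043 0.09076523 0.028     ] [0.61109618 0.09329423 0.028     ]
pointer mid [0.64283341 0.09735831 0.058     ] [0.64164391 0.09992951 0.058     ] ptr ends top [0.64094665 0.10592911 0.058     ] [0.64536684 0.08825973 0.058     ] scene [0.6426321  0.08816673 0.058     ] [0.63992471 0.11213038 0.058     ]
th 0.056 o [ 0.4431 -0.2382] res mm [[-0.9, -0.9], [-0.5, 0.1], [1.6, 0.4], [-0.1, 0.4]]
th 0.074 o [ 0.4458 -0.2356] res mm [[-2.9, -0.6], [-1.3, 1.2], [-0.3, 1.2], [4.4, -1.8]]
block top [ 0.44539925 -0.23493018  0.057     ] [ 0.43940999 -0.23641627  0.057     ]
level [ 0.65435446 -0.33577875  0.06      ]
cup [0.62368851 0.35489157 0.06      ]
tin [0.45920996 0.24474842 0.06      ]
```

```bash
cat >> h.py <<'E'
from scipy.spatial.transform import Rotation as Ro
def delta(x,y,z,yaw):
    "tool-axes shift and turn to TCP x,y,z, pointing down, closing line (tool y) at yaw (mod pi)"
    o=r.get_obs();R0=Ro.from_rotvec(o["orientation"])
    ty=R0.as_matrix()[:,1];y0=np.arctan2(ty[1],ty[0])
    yaw=y0+(yaw-y0+np.pi/2)%np.pi-np.pi/2
    Y=np.array([np.cos(yaw),np.sin(yaw),0]);Z=np.array([0,0,-1.]);X=np.cross(Y,Z)
    Rt=Ro.from_matrix(np.c_[X,Y,Z])
    print("t %.2f"%o["clock"],"yaw now %.3f"%y0,"shift",np.round(R0.inv().apply(np.array([x,y,z])-o["tcp_pos"]),4),"turn",np.round((R0.inv()*Rt).as_rotvec(),4),"F",np.round(o["contact_force"],1),"j7 %.2f"%o["joints"][6])
E
python3 -c "
from h import *
delta(.641,.1075,.20,.17)"
```

```text
t 0.10 yaw now -1.256 shift [ 0.6428 -0.5781  0.1039] turn [-1.5000e-03 -1.1000e-03 -1.4259e+00] F [ 0.5 -1.  -0.3] j7 -0.08
```

Careful with the scale: turns go in shares of 4 rad. That gives: -1.426 rad is -0.3565.

```bash
echo '[{"xyz":[0.643, -0.578, 0.05], "rot":[0, 0, -0.3565]}, {"xyz":[0.643, -0.578, 0.05], "rot":[0, 0, -0.3565]}, {"xyz":[0.643, -0.578, 0.05], "rot":[0, 0, -0.3565]}, {"xyz":[0.643, -0.578, 0.05], "rot":[0, 0, -0.3565]}, {"xyz":[0.643, -0.578, 0.05], "rot":[0, 0, -0.3565]}]' | python3 drive.py 0.05; python3 -c "
from h import *
delta(.641,.1075,.20,.17)"
```

```text
clock: 0.6
tcp_pos: [0.3343, -0.4237, 0.2891]
orientation: [-2.702, -1.603, 0.0]
contact_force: [1.5, 0.2, -0.2]
grip_width: 0.0499
gripper_force: 0.0
t 0.60 yaw now -0.500 shift [0.6132 0.0145 0.0891] turn [-4.000e-04 -1.000e-04 -6.699e-01] F [ 1.5  0.2 -0.2] j7 0.22
```

In the tool's units: -0.67 rad is -0.1675.

```bash
echo '[{"xyz":[0.613, 0.0145, 0.089], "rot":[0, 0, -0.1675]}, {"xyz":[0.613, 0.0145, 0.089], "rot":[0, 0, -0.1675]}, {"xyz":[0.613, 0.0145, 0.089], "rot":[0, 0, -0.1675]}, {"xyz":[0.613, 0.0145, 0.089], "rot":[0, 0, -0.1675]}, {"xyz":[0.613, 0.0145, 0.089], "rot":[0, 0, -0.1675]}]' | python3 drive.py >/dev/null; python3 -c "
from h import *
delta(.641,.1075,.20,.17)"
```

```text
t 1.10 yaw now 0.169 shift [0.283  0.2326 0.0532] turn [-0.0001  0.0001 -0.0014] F [ 1.1 -0.3  0.1] j7 0.32
```

```bash
for i in 1; do echo '[{"xyz":[0.283, 0.2326, 0.053]}, {"xyz":[0.283, 0.2326, 0.053]}, {"xyz":[0.283, 0.2326, 0.053]}, {"xyz":[0.283, 0.2326, 0.053]}, {"xyz":[0.283, 0.2326, 0.053]}]' | python3 drive.py >/dev/null; done; python3 -c "
from h import *
delta(.641,.1075,.20,.17)"
```

```text
t 1.60 yaw now 0.164 shift [0.0931 0.074  0.0171] turn [-0.0006  0.0002 -0.0064] F [0.8 0.1 0.3] j7 -0.19
```

```bash
echo '[{"xyz":[0.093, 0.074, 0.017]}, {"xyz":[0.093, 0.074, 0.017]}, {"xyz":[0.093, 0.074, 0.017]}, {"xyz":[0.093, 0.074, 0.017]}]' | python3 drive.py >/dev/null; python3 - <<'E'
from h import *
delta(.641,.1075,.20,.17)
s=grab_frame("scene")[0];t=grab_frame("top")[0]
a=crop(s,310,150,90,90,6);b=crop(t,270,140,40,90,6)
cv2.imwrite("pics/k1.png",np.hstack([a,b]))
E
```

```text
t 2.00 yaw now 0.170 shift [-0.0031 -0.0001 -0.0002] turn [-0.0005 -0.0028 -0.0004] F [ 0.1 -0.2 -1. ] j7 -0.36
```

View pics/k1.png

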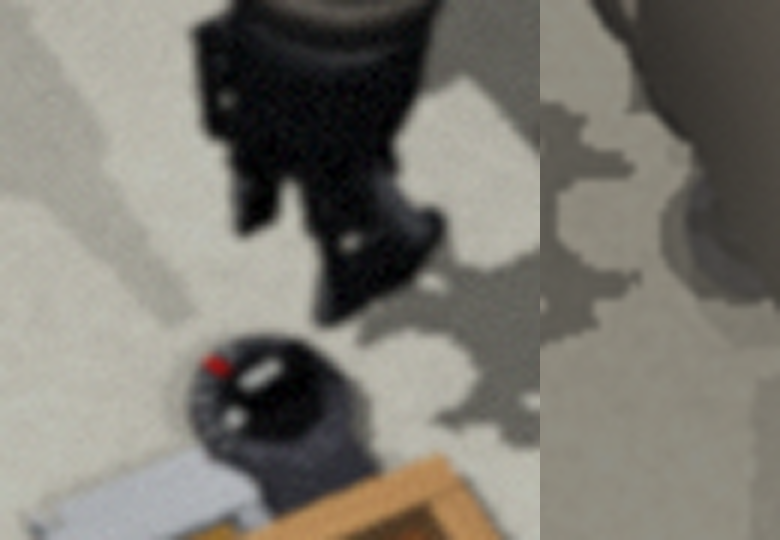

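The scene crop shows the open gripper standing over the knob and the fingers straddling the bar: pointer at (260,373), red mark at (217,366). I descend and grip.

```bash
echo '[{"xyz":[-0.003, 0, 0.05]}, {"xyz":[-0.003, 0, 0.08]}, {"xyz":[-0.003, 0, 0.094]}, {"xyz":[-0.003, 0, 0.094]}]' | python3 drive.py; echo '[{}, {}, {}, {}, {}]' | python3 drive.py 0 25;  python3 -c "
from h import *
delta(.641,.1075,.106,.17)"
```

```text
clock: 2.5
tcp_pos: [0.64, 0.1009, 0.1053]
orientation: [-2.033, -2.393, 0.005]
contact_force: [0.7, 0.1, 0.6]
grip_width: 0.0501
gripper_force: 0.0
clock: 3.0
tcp_pos: [0.6408, 0.103, 0.1087]
orientation: [2.031, 2.396, -0.0]
contact_force: [-4.6, -1.4, 8.2]
grip_width: 0.0117
gripper_force: 28.5
t 3.00 yaw now 0.164 shift [0.0044 0.001  0.0027] turn [ 0.0002  0.0006 -0.0059] F [-4.6 -1.4  8.2] j7 -0.40
```

```bash
echo '[{"xyz":[0.005, 0, -0.003]}, {"xyz":[0.005, 0, -0.003]}, {"xyz":[0.005, 0, -0.003]}]' | python3 drive.py 0.02; echo '[{}, {}, {}, {}]' | python3 drive.py 0 25;  python3 -c "
from h import *
delta(.641,.1075,.106,.17)"
```

```text
clock: 3.3
tcp_pos: [0.6405, 0.1083, 0.1104]
orientation: [2.031, 2.396, 0.002]
contact_force: [0.8, -0.9, -0.3]
grip_width: 0.0197
gripper_force: 0.0
clock: 3.7
tcp_pos: [0.64, 0.1079, 0.1102]
orientation: [-2.032, -2.396, 0.001]
contact_force: [-3.7, -0.6, 5.6]
grip_width: 0.0115
gripper_force: 28.0
t 3.70 yaw now 0.164 shift [-0.0005  0.001   0.0042] turn [-0.0004  0.0001 -0.0059] F [-3.7 -0.6  5.6] j7 -0.41
```

In the tool's units: 0.6 rad is 0.15.

```bash
echo '[{"rot":[0, 0, 0.0375]}, {"rot":[0, 0, 0.075]}, {"rot":[0, 0, 0.1125]}, {"rot":[0, 0, 0.15]}, {"rot":[0, 0, 0.15]}]' | python3 drive.py; echo '[{"rot":[0, 0, 0.0375]}, {"rot":[0, 0, 0.075]}, {"rot":[0, 0, 0.1125]}, {"rot":[0, 0, 0.1375]}, {"rot":[0, 0, 0.1375]}]' | python3 drive.py;  python3 - <<'E'
from h import *
delta(.64,.108,.106,.17-1.25)
s=grab_frame("scene")[0]
cv2.imwrite("pics/k2.png",crop(s,310,180,80,60,8))
E
```

```text
clock: 4.2
tcp_pos: [0.6395, 0.108, 0.1101]
orientation: [-2.653, -1.683, 0.002]
contact_force: [-3.4, -0.6, 6.4]
grip_width: 0.0112
gripper_force: 28.1
clock: 4.7
tcp_pos: [0.6391, 0.1083, 0.1101]
orientation: [-3.009, -0.902, 0.003]
contact_force: [-5.8, 0.3, 8.9]
grip_width: 0.0114
gripper_force: 28.3
t 4.70 yaw now -0.988 shift [0.0006 0.0007 0.0041] turn [-0.0007  0.0019  0.0917] F [-5.8  0.3  8.9] j7 -1.37
```

View pics/k2.png

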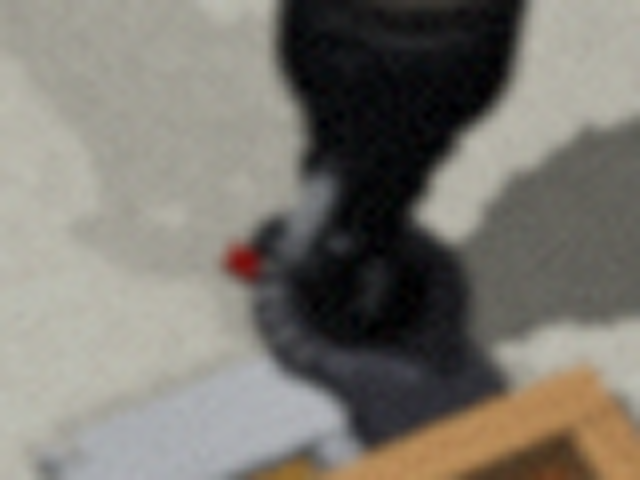

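The knob has turned with the gripper. The fingers hide the mark, and the red spot at (242,262) is the blade's tip. I turn the remaining 0.09, release, lift and check.

In the tool's units: 0.09 rad is 0.0225.

```bash
echo '[{"rot":[0, 0, 0.0225]}, {"rot":[0, 0, 0.0225]}, {"rot":[0, 0, 0.0225]}]' | python3 drive.py; python3 -c "
from h import *
delta(.64,.108,.106,.17-1.25)"; echo '[{"rot":[0, 0, 0.0225]}, {"rot":[0, 0, 0.0225]}]' | python3 drive.py 0.04 >/dev/null; echo '[{"xyz":[0, 0, -0.05]}, {"xyz":[0, 0, -0.1]}, {"xyz":[0, -0.05, -0.1]}, {"xyz":[0, -0.1, -0.1]}, {"xyz":[0, -0.15, -0.1]}]' | python3 drive.py; python3 - <<'E'
from h import *
s=grab_frame("scene")[0];t=grab_frame("top")[0]
cv2.imwrite("pics/k3.png",np.hstack([crop(s,325,190,60,60,6),crop(t,280,140,60,60,6)]))
E
```

```text
clock: 5.05
tcp_pos: [0.6391, 0.1083, 0.1101]
orientation: [-3.045, -0.77, 0.003]
contact_force: [-5.8, 0.1, 8.0]
grip_width: 0.0115
gripper_force: 28.3
t 5.05 yaw now -1.076 shift [0.0006 0.0007 0.0041] turn [-0.001   0.0019  0.0043] F [-5.8  0.1  8. ] j7 -1.44
clock: 5.75
tcp_pos: [0.5807, 0.2468, 0.2104]
orientation: [-3.077, -0.633, -0.002]
contact_force: [-0.2, 0.1, 0.6]
grip_width: 0.0398
gripper_force: 0.0
```

View pics/k3.png

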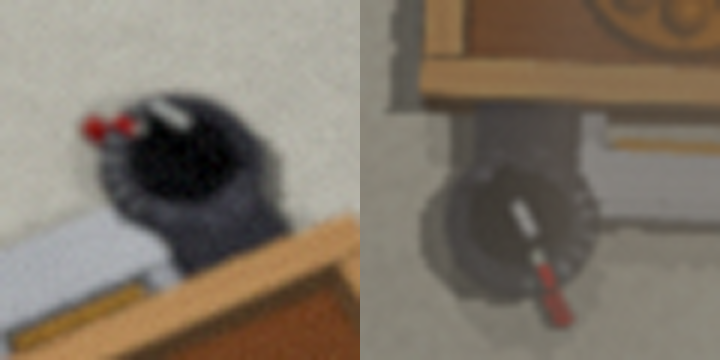

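The top crop shows the pointer from (518,203) to (533,233), the mark at (545,275) and the blade tip at (558,315), nearly in line. My release command repeated the 0.09 turn, so I check the angle.

```bash
python3 - <<'E'
from h import *
T=lambda u,v,z:ray("top",280+(u-360+.5)/6-.5,140+(v+.5)/6-.5,z)[:2]
S=lambda u,v,z:ray("scene",325+(u+.5)/6-.5,190+(v+.5)/6-.5,z)[:2]
an=lambda d:round(float(np.arctan2(d[1],d[0])),3)
k=np.array([.640,.108])
print("ptr",an(T(533,233,.058)-T(518,203,.058)),an(S(157,103,.058)-S(183,121,.058)))
print("mark",an(T(545,275,.028)-k),an(S(125,125,.028)-k), np.linalg.norm(T(545,275,.028)-k),np.linalg.norm(S(125,125,.028)-k))
print("blade",an(T(558,312,.011)-k),an(S(95,129,.011)-k))
print("tilt")
delta(.4445,-.237,.2,.065)
E
```

```text
ptr -2.603 -2.697
mark -2.614 -2.656 0.031899055916549846 0.032800345890903145
blade -2.638 -2.632
tilt
t 5.85 yaw now -1.151 shift [-0.3213  0.3958  0.0076] turn [-0.0045 -0.0041 -1.2164] F [-0.9  0.2 -0.2] j7 -1.74
```

Pointer and mark agree within about 0.03 rad. Now to the holder.

In the tool's units: -1.216 rad is -0.304.

```bash
echo '[{"xyz":[-0.321, 0.396, 0], "rot":[0, 0, -0.304]}, {"xyz":[-0.321, 0.396, 0], "rot":[0, 0, -0.304]}, {"xyz":[-0.321, 0.396, 0], "rot":[0, 0, -0.304]}, {"xyz":[-0.321, 0.396, 0], "rot":[0, 0, -0.304]}, {"xyz":[-0.321, 0.396, 0], "rot":[0, 0, -0.304]}]' | python3 drive.py 0.06 >/dev/null;  python3 -c "
from h import *
delta(.4445,-.237,.2,.065)"
```

```text
t 6.35 yaw now -0.418 shift [-0.2499  0.0358  0.0099] turn [ 4.000e-04  5.000e-04 -4.829e-01] F [ 0.9 -0.3 -0.3] j7 -0.68
```

In the tool's units: -0.483 rad is -0.1208.

```bash
echo '[{"xyz":[-0.25, 0.036, 0.01], "rot":[0, 0, -0.1208]}, {"xyz":[-0.25, 0.036, 0.01], "rot":[0, 0, -0.1208]}, {"xyz":[-0.25, 0.036, 0.01], "rot":[0, 0, -0.1208]}, {"xyz":[-0.25, 0.036, 0.01], "rot":[0, 0, -0.1208]}, {"xyz":[-0.25, 0.036, 0.01], "rot":[0, 0, -0.1208]}]' | python3 drive.py >/dev/null; echo '[{}, {}]' | python3 drive.py >/dev/null; python3 -c "
from h import *
delta(.4445,-.237,.2,.065)"
```

```text
t 7.05 yaw now 0.055 shift [-0.0163 -0.0037  0.0003] turn [-0.0001  0.0002 -0.0102] F [0.2 0.3 0.5] j7 0.25
```

In the tool's units: -0.01 rad is -0.0025.

```bash
echo '[{"xyz":[-0.0163, -0.0037, 0.04], "rot":[0, 0, -0.0025]}, {"xyz":[-0.0163, -0.0037, 0.08], "rot":[0, 0, -0.0025]}, {"xyz":[-0.0163, -0.0037, 0.106], "rot":[0, 0, -0.0025]}, {"xyz":[-0.0163, -0.0037, 0.106], "rot":[0, 0, -0.0025]}]' | python3 drive.py; echo '[{}, {}, {}, {}, {}]' | python3 drive.py 0 60;  python3 -c "
from h import *
delta(.4445,-.237,.094,.065)"
```

```text
clock: 7.45
tcp_pos: [0.4439, -0.2328, 0.0915]
orientation: [-2.137, -2.295, 0.002]
contact_force: [-0.5, 0.8, 0.6]
grip_width: 0.0596
gripper_force: 0.0
clock: 7.95
tcp_pos: [0.4459, -0.2356, 0.096]
orientation: [2.144, 2.293, 0.001]
contact_force: [-1.0, 0.7, 7.9]
grip_width: 0.0152
gripper_force: 60.2
t 7.95 yaw now 0.067 shift [-0.0013 -0.0015  0.002 ] turn [0.0021 0.0012 0.0023] F [-1.   0.7  7.9] j7 0.22
```

```bash
echo '[{"xyz":[0, 0, -0.012]}, {"xyz":[0, 0, -0.012]}, {"xyz":[0, 0, -0.012]}]' | python3 drive.py;  python3 -c "
from h import *
delta(.530,.0297,.108,.035)"
```

```text
clock: 8.25
tcp_pos: [0.4453, -0.2357, 0.107]
orientation: [2.145, 2.294, 0.001]
contact_force: [0.1, -0.2, -2.5]
grip_width: 0.015
gripper_force: 59.0
t 8.25 yaw now 0.067 shift [ 0.2591  0.1023 -0.001 ] turn [0.0011 0.0006 0.0319] F [ 0.1 -0.2 -2.5] j7 0.22
```

In the tool's units: 0.032 rad is 0.008.

```bash
echo '[{"xyz":[0.05, 0.018, 0], "rot":[0, 0, 0.008]}, {"xyz":[0.1, 0.036, 0], "rot":[0, 0, 0.008]}, {"xyz":[0.14, 0.054, 0], "rot":[0, 0, 0.008]}, {"xyz":[0.18, 0.071, 0], "rot":[0, 0, 0.008]}, {"xyz":[0.22, 0.087, 0], "rot":[0, 0, 0.008]}]' | python3 drive.py >/dev/null; echo '[{"xyz":[0.039, 0.015, 0]}, {"xyz":[0.039, 0.015, 0]}, {"xyz":[0.039, 0.015, 0]}, {"xyz":[0.039, 0.015, 0]}, {"xyz":[0.039, 0.015, 0]}]' | python3 drive.py
python3 - <<'E'
from h import *
delta(.530,.0297,.108,.035)
s=grab_frame("scene")[0];t=grab_frame("top")[0]
cv2.imwrite("pics/s5.png",s);cv2.imwrite("pics/t5.png",t)
a=crop(s,270,150,130,100,6);cv2.imwrite("pics/i1.png",a)
E
```

```text
clock: 9.25
tcp_pos: [0.5303, 0.0275, 0.1062]
orientation: [2.185, 2.257, -0.002]
contact_force: [0.5, -0.7, -2.8]
grip_width: 0.0155
gripper_force: 59.1
t 9.25 yaw now 0.032 shift [ 0.0022 -0.0003 -0.0018] turn [-0.0007  0.0008 -0.0026] F [ 0.5 -0.7 -2.8] j7 -0.33
```

View pics/i1.png

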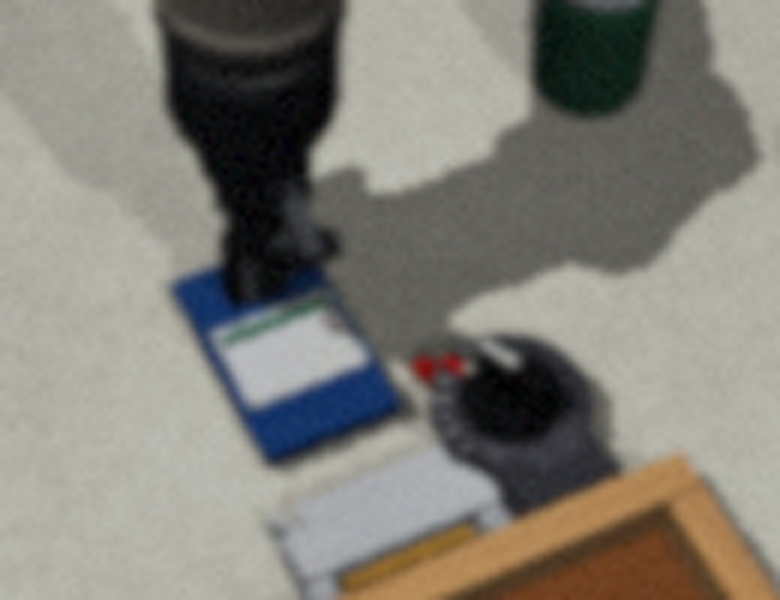

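The scene crop shows the holder level in the grip, nose edge from (272,457) to (403,404), tail corners (175,285) and (322,265). The brass bar runs from (343,582) to (478,528) behind the lip, and the pointer stands at the mark. I compare lateral positions.

```bash
python3 - <<'E'
from h import *
S=lambda u,v,z:ray("scene",270+(u+.5)/6-.5,150+(v+.5)/6-.5,z)[:2]
T=lambda u,v,z:ray("top",285+(u+.5)/5-.5,90+(v+.5)/5-.5,z)[:2]
th=.035;R=np.array([[np.cos(th),np.sin(th)],[-np.sin(th),np.cos(th)]]);o=np.array([.657,.0327])
f=lambda p:np.round(R@(p-o)*1e3,1)
print("holder nose R,L; tail R,L",f(S(272,457,.022)),f(S(403,404,.022)),f(S(175,285,.022)),f(S(322,267,.022)))
print("bar scene R,L",f(S(343,582,.015)),f(S(478,528,.015)))
print("bar top L,R",f(T(183,370,.015)),f(T(298,377,.015)))
print("lip rear top L,R",f(T(172,378,.0195)),f(T(310,384,.0195)), "outer rails",f(T(163,372,.0155)),f(T(322,380,.0155)))
print("mark S/T, knob tip", f(S(425,370,.011)))
E
python3 -c "
import cv2;from h import crop
t=cv2.imread('pics/t5.png');cv2.imwrite('pics/i2.png',crop(t,285,140,90,90,6))"
```

```text
holder nose R,L; tail R,L [-38.9 -35.4] [-38.5  31.8] [-146.5  -36.5] [-125.4   32.1]
bar scene R,L [ 29.7 -32.8] [31.5 34.4]
bar top L,R [29.9 32.9] [ 28.6 -36.5]
lip rear top L,R [23.3 39. ] [ 23.2 -43.8] outer rails [28.  44.8] [ 27.2 -51. ]
mark S/T, knob tip [-57.   53.4]
```

View pics/i2.png

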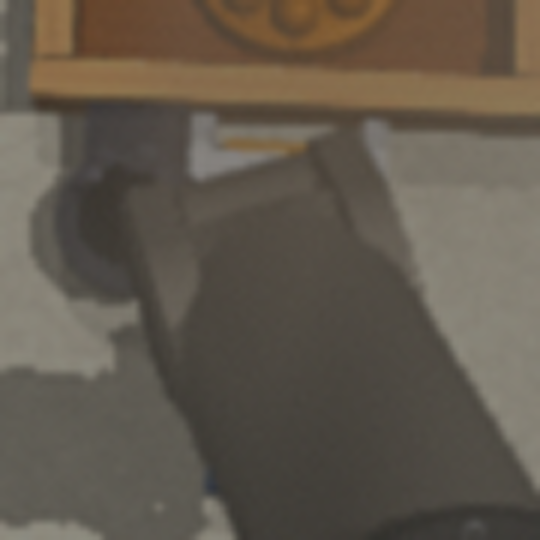

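In the tool's units: -0.003 rad is -0.0008.

```bash
echo '[{"xyz":[0.0023, 0, 0.004], "rot":[0, 0, -0.0008]}, {"xyz":[0.0023, 0, 0.0085], "rot":[0, 0, -0.0008]}, {"xyz":[0.0023, 0, 0.0085], "rot":[0, 0, -0.0008]}]' | python3 drive.py; echo '[{"xyz":[0, 0.01, 0]}, {"xyz":[0, 0.02, 0]}, {"xyz":[0, 0.03, 0]}, {"xyz":[0, 0.03, 0]}, {"xyz":[0, 0.03, 0]}]' | python3 drive.py;python3 -c "
from h import *
delta(.657-.055,.0327+.0014-.002,.097,.035)"
```

```text
clock: 9.65
tcp_pos: [0.5302, 0.0315, 0.0971]
orientation: [-2.178, -2.263, 0.002]
contact_force: [-0.9, -0.4, -2.9]
grip_width: 0.0155
gripper_force: 59.1
clock: 10.15
tcp_pos: [0.5609, 0.0328, 0.0978]
orientation: [-2.179, -2.263, 0.0]
contact_force: [-1.2, 0.7, -2.8]
grip_width: 0.0153
gripper_force: 59.2
t 10.15 yaw now 0.038 shift [-0.0023  0.041   0.0008] turn [-0.0001 -0.0001  0.003 ] F [-1.2  0.7 -2.8] j7 -0.33
```

In the tool's units: 0.003 rad is 0.0008.

```bash
echo '[{"xyz":[-0.0012, 0.008, 0.001], "rot":[0, 0, 0.0008]}, {"xyz":[-0.0012, 0.016, 0.001], "rot":[0, 0, 0.0008]}, {"xyz":[-0.0012, 0.024, 0.001], "rot":[0, 0, 0.0008]}, {"xyz":[-0.0012, 0.024, 0.001], "rot":[0, 0, 0.0008]}]' | python3 drive.py;python3 -c "
from h import *
delta(.657-.055,.0327+.0014-.002,.097,.035)"
```

```text
clock: 10.55
tcp_pos: [0.5864, 0.0326, 0.0971]
orientation: [2.182, 2.259, 0.002]
contact_force: [-0.6, -0.7, -3.0]
grip_width: 0.0153
gripper_force: 59.2
t 10.55 yaw now 0.035 shift [-0.0011  0.0156  0.0001] turn [ 0.0018 -0.0004 -0.0003] F [-0.6 -0.7 -3. ] j7 -0.32
```

```bash
echo '[{"xyz":[0, 0.005, 0.0005]}, {"xyz":[0, 0.01, 0.0005]}, {"xyz":[0, 0.013, 0.0005]}, {"xyz":[0, 0.013, 0.0005]}, {"xyz":[0, 0.013, 0.0005]}]' | python3 drive.py; echo '[{"xyz":[0, 0.003, 0]}, {"xyz":[0, 0.003, 0]}, {"xyz":[0, 0.003, 0]}]' | python3 drive.py
```

```text
clock: 11.05
tcp_pos: [0.5972, 0.033, 0.0963]
orientation: [-2.182, -2.26, 0.001]
contact_force: [-2.2, -0.7, -1.0]
grip_width: 0.0155
gripper_force: 59.5
clock: 11.35
tcp_pos: [0.5999, 0.0331, 0.0963]
orientation: [-2.181, -2.259, 0.002]
contact_force: [-5.5, 0.5, 1.9]
grip_width: 0.0153
gripper_force: 59.7
```

```bash
echo '[{"xyz":[0, 0.003, 0]}, {"xyz":[0, 0.003, 0]}, {"xyz":[0, 0.003, 0]}]' | python3 drive.py|sed -n 2,4p; echo '[{"xyz":[0, 0.002, 0]}, {"xyz":[0, 0.002, 0]}, {"xyz":[0, 0.002, 0]}]' | python3 drive.py|sed -n 2,4p; echo '[{"xyz":[0, 0.002, 0]}, {"xyz":[0, 0.002, 0]}, {"xyz":[0, 0.002, 0]}]' | python3 drive.py|sed -n 2,4p
```

```text
tcp_pos: [0.6024, 0.0332, 0.0963]
orientation: [-2.181, -2.259, 0.003]
contact_force: [-6.9, -0.1, 3.5]
tcp_pos: [0.6038, 0.0332, 0.0963]
orientation: [-2.18, -2.258, 0.005]
contact_force: [-8.8, -0.0, 6.3]
tcp_pos: [0.6048, 0.0333, 0.0963]
orientation: [-2.179, -2.258, 0.008]
contact_force: [-13.9, -1.0, 9.2]
```

```bash
echo '[{"xyz":[0, 0.002, 0]}, {"xyz":[0, 0.002, 0]}, {"xyz":[0, 0.002, 0]}, {"xyz":[0, 0.002, 0]}]' | python3 drive.py; python3 - <<'E'
from h import *
s=grab_frame("scene")[0];t=grab_frame("top")[0]
cv2.imwrite("pics/f1.png",np.hstack([crop(s,285,170,75,90,5),crop(t,290,150,75,90,5)]))
E
```

```text
clock: 12.65
tcp_pos: [0.6051, 0.0333, 0.0964]
orientation: [-2.178, -2.256, 0.012]
contact_force: [-20.1, -0.0, 16.6]
grip_width: 0.0156
gripper_force: 61.7
```

View pics/f1.png

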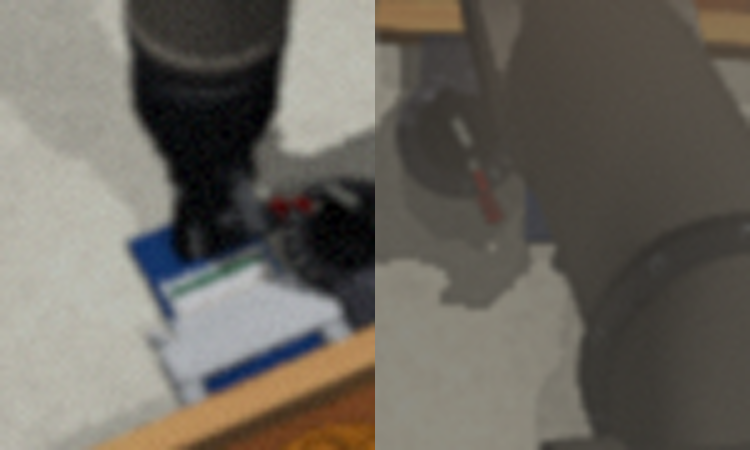

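The holder's blue nose shows behind the lip at (265,360), where the brass bar was. The knob's pointer still lines up with the mark at (485,195). The last 2 mm push moved the holder only 0.3 mm while the force rose to 20 N, so it is at the stop. I hand in.

```bash
python3 -c "
from bench import r, grab_frame, camera_info, hand_in
print(hand_in())"
```

```text
the job is handed in; nothing more can be done
None
```

I turned the knob to the index mark, slid the holder in behind the lip until it reached the stop, and handed the job in with the gripper still pressing it there at about 20 N; the hand-in returned no verdict.

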